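# Latch and pump down a vacuum food pan

### The job

Seal the food pan for the cold room. First swing the lid's steel lever latch clockwise over its cam until it drops into the low notch at the far end of its turn; then give the vacuum pump two full strokes: push the plunger head in firmly onto its stop and keep it there about half a second, let it come all the way back up, and do it again. Do not ram the pump, leave the things around the pan where they stand, and finish with the plunger up and the latch still down in its notch.

Things in the scene. Friction and masses are not known exactly. Their poses are not given: they have to be found in the camera images.
- pan: Steel food pan with a white vacuum lid, fixed on the counter (does not move). Rim 176 mm (x) by 265 mm (y), lid top 115 mm above the origin. Origin: centre of the underside; x short side, y long side, z up. The pump stands on the -y half of the lid, the lever latch on the +y half.
- pump_top (a point): Centre of the flat top of the plunger head: black mushroom disc, 40 mm diameter, 12 mm thick, on a 16 mm steel stem over a grey barrel. The point's z axis is the pump axis, leaning 0.42 rad from vertical towards the pan's -x; push along -z. Released: at (-10, -60, 182) mm in the pan's frame, 38 mm above the barrel's rim. Moves with the head.
- pump (a joint): Travel of the plunger head, m, 0 released. Return spring: 4 N at the start, +2.9 N per 10 mm. The hidden stop lies 13 to 19 mm down, different each time, and is felt as a hard rise of force. A full stroke: 15 N or more on the head, standing still on the stop for half a second (the spring alone stays under 10 N). Over 45 N is ramming.
- latch_pivot (a point): Point on the vertical pivot axis of the lever latch, fixed to the lid at (45, 85, 132) mm in the pan's frame.
- latch_grip (a point): Mid-section of the steel lever bar, 75 mm from the pivot axis. The bar is 14 mm wide and 14 mm high, reaches 95 mm from the axis and runs along the point's x (free end at -x). At joint value 0 it is at height 138 mm over the pan's origin, its underside 16 mm over the lid. Moves with the lever.
- latch (a joint): Turn of the lever, rad, growing clockwise seen from above. At 0 it points from the pivot along the pan's -x; at its end stop, 1.52, about along +y. A spring presses it on a cam: from about 0.4 it rises 9 mm to a crest at 1.0 to 1.3, then drops off the sheer end, at about 1.45, into the notch, 5 mm below its start height. Takes up to 5 N at 75 mm. Latched: over 1.4 and down.
- jug: Steel lidded jug, 92 mm diameter, 152 mm high, with a side handle; bystander. Origin: centre of the underside.
- bottle: Amber bottle, 60 mm diameter, 170 mm high; bystander. Origin: centre of the underside.
- pounder: Steel meat pounder, a disc of 80 mm diameter with an upright grip, 86 mm high; bystander. Origin: centre of the underside.
- cup: White cup standing upside down, 76 mm diameter, 66 mm high; bystander. Origin: centre of the underside.

How it is judged:
By the outcome, as a careful person would: the job done as asked, in the order asked, and still so for the second after the job is handed in, with the robot touching nothing.
It also fails if it takes over 61 s, if anything falls off the work surface, if the arm or the gripper's body presses on something with over 40 N, if the wrist force passes 120 N, or if a joint passes its speed limit or range.

### The arm

A 6-joint arm with a two-finger parallel gripper is mounted at the origin on the work surface. World frame = base frame: x ahead of the robot, y to its left, z up, the work surface at z = 0. Lengths are in mm, angles in rad, forces in N, time in s.
With the tool pointing down it reaches from about 400 to 925 mm from the base axis. Payload 12.5 kg.
Tool frame: the origin (TCP) lies at the very end of the fingers, on their centre line; the grasp point (between the pads) lies env.hold_point_z behind it (env.hold_point_z is the distance from the TCP to the grasp point, in mm); y points along the fingers, z is the direction in which the jaws open and shut, and the axes are right-handed (so a half turn about y gives the same grasp; the last joint's range is limited). The gripper opens to 95 mm and grips with 3 to 60 N. Pads are 20 mm wide; open, the fingers measure 119 mm over their backs; the gripper's body (75 mm by 180 mm) begins 59 mm behind the grasp point.
Start: joints at [-1.385, 0.491, 1.559, -0, 1.092, -0.106], TCP at [179.821, -598.591, 214.661] pointing down, gripper open.
Joint ranges: [-3.1, 3.1], [-0.84, 2.19], [0.05, 2.79], [-1.13, 4.28], [0.06, 2.93], [-2.69, 2.69]. Speed limits (rad/s): [2.22, 2.22, 2.79, 3.14, 3.14, 3.14].

### API

Orientations are given as [roll, pitch, yaw] about the fixed x, y, z axes, in that order (R = Rz(yaw) Ry(pitch) Rx(roll)).
In Python, from cell import env gives the robot as it stands.
- The arm moves only by the shell command python3 -m inch 'ROWS'. ROWS is JSON, one flat list of numbers, 7 for each row, row after row: the shift along the tool's x, y, z in m, then the turn, a rotation vector about the tool's x, y, z in degrees, then the closure, from -1 (fully open) to 1 (shut). In form: [tx, ty, tz, ax, ay, az, hand, tx, ty, tz, ax, ay, az, hand, ...]. A call has 1 to 10 rows; each row shifts and turns the commanded pose from where the row before left it, along the tool's axes as they then stand; what a row does not reach is not made up. A row lasts 1/10 s, in which the tool goes at most 50 mm and 8.59 degrees, less where a joint would pass 70% of its speed; a pose out of reach is approached as far as the arm can. A call is refused whole if a number of a shift passes 0.05 or a number of a turn 8.59, either way. A call with a gripper value outside its range is refused whole. The fingers move at their own pace and stop on an object; the grip force is fixed at half the most. Time passes only in rows, so rows that do not move let the fingers close. It gives the time, the measured TCP pose, the force and the opening at its end, in the units of the state.
- env.state(): the state, without advancing time (a new reading comes with each control period).
- env.read_camera(name): name is "side" or "top" or "wrist"; returns a dict with "pixels" (480x640x3 uint8, blue, green, red), "depth" (480x640 float32, mm along the optical axis (not along the pixel's ray), 0 where there is no reading), "mtx" (3x3 intrinsics, pixels), "R" (3x3) and "t" (3): a world point X has camera coordinates R X + t. Camera axes: x right, y down, z forward; pixel columns grow to the right and rows downward; lengths in mm; the calibration is good to about 2 mm. The wrist camera is an equidistant fisheye: a pixel r from the principal point sees the ray r / f radians off the axis. A picture is of the moment at which its call begins.
- env.job_done(): hands the job in, once; it reports no verdict.
The state is a dict: "t": time; "joints": joint angles; "qvel": joint speeds; "tau": joint torques, N m; "eef_pos": TCP position; "tcp_rot": TCP orientation; "ft_force": force on the tool from outside, world axes, zero at the start; "moment": the same for the moment, N m; "opening": opening from 0.0 (shut) to 1.0 (fully open).
Only numpy, scipy, OpenCV 4.12 (cv2) and the standard library are available. Lean on these libraries where they do the work, as an engineer would, in place of code of your own. Each camera call takes 0.05 s, during which the arm holds its last target.

## Working session

There is one attempt and no reset: what is moved stays moved. The work goes in short steps, Python scripts to look and compute and a shell command to move; the robot and the scene stay as the last step left them, time stands still between calls to the robot, and variables do not carry over. Pictures are saved under pics/ and viewed, and the job is handed in when it is done.

```bash
ls; mkdir -p pics; python3 - <<'E'
from cell import env
import cv2,numpy as np
print(env.state(), env.hold_point_z)
for n in ["side","top","wrist"]:
    c=env.read_camera(n); cv2.imwrite(f"pics/{n}0.png",c["pixels"]); np.savez(f"pics/{n}0.npz",**c)
    print(n,c["mtx"].tolist(),(-c["R"].T@c["t"]).round(0),c["R"].round(2).tolist(),np.percentile(c["depth"],[0,50,100]))
E
```

```text
pics
{'t': 0.0, 'joints': array([-1.38457813e+00,  4.91572365e-01,  1.55948098e+00, -4.98762923e-05,
        1.09170076e+00, -1.05601429e-01]), 'qvel': array([ 0.00110408, -0.00126989,  0.00121676,  0.00022322, -0.00072277,
       -0.0003882 ]), 'tau': array([-2.92660872e-03, -6.12653732e+01, -2.58177173e+01,  6.92073698e-02,
        4.82775585e-02, -9.58350097e-05]), 'eef_pos': array([ 179.7703515 , -598.31552731,  214.04293885]), 'tcp_rot': array([-1.57195598e+00,  7.84358422e-05, -2.84975006e+00]), 'ft_force': array([ 0.58570836,  0.10200161, -0.64049603]), 'moment': array([-0.00525118,  0.03360811, -0.03277788]), 'opening': 1.0033913748858763} 18.8
side [[485.84185215243934, 0.0, 322.69113998189107], [0.0, 485.84185215243934, 240.38018173457638], [0.0, 0.0, 1.0]] [ 336. -659.  720.] [[0.92, -0.4, 0.01], [-0.27, -0.63, -0.73], [0.29, 0.67, -0.69]] [   0.          965.16534424 3537.18603516]
top [[440.8349848624532, 0.0, 327.00088961908295], [0.0, 440.8349848624532, 236.59595107057336], [0.0, 0.0, 1.0]] [573. -90. 942.] [[-0.0, -1.0, 0.01], [-1.0, 0.0, -0.01], [0.01, -0.01, -1.0]] [   0.          942.21368408 1719.63195801]
wrist [[371.64829954431775, 0.0, 317.5669672094543], [0.0, 371.64829954431775, 235.30571669647583], [0.0, 0.0, 1.0]] [ 254. -577.  384.] [[0.29, -0.96, -0.0], [-0.92, -0.28, 0.27], [-0.26, -0.08, -0.96]] [   0.          358.0453949  1353.03930664]
```

View pics/side0.png

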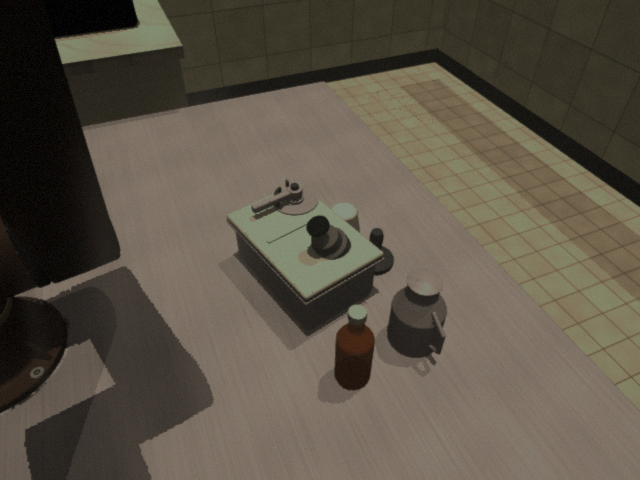

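View pics/top0.png

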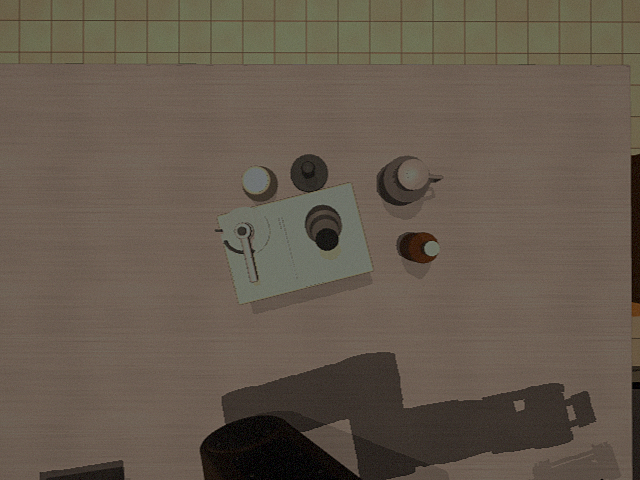

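The top view shows the lid as a rotated white rectangle, with corners near (218,213), (350,183), (372,270) and (240,303). The latch pivot is at about (243,230), its bar end at (253,280), and the pump head at (327,240). The cup and pounder stand off the +x edge, and the bottle and jug off the -y edge.

```bash
cat > h.py <<'E'
import numpy as np,cv2
def ray(c,uv,z):
    K,R,t=c["mtx"],c["R"],c["t"]
    o=-R.T@t; d=R.T@np.linalg.inv(K)@np.array([uv[0],uv[1],1.]); s=(z-o[2])/d[2]; return o+s*d
def pts(c):
    K,R,t=c["mtx"],c["R"],c["t"]; d=c["depth"]; v,u=np.mgrid[:480,:640]
    P=np.stack([(u-K[0,2])/K[0,0]*d,(v-K[1,2])/K[1,1]*d,d],-1); W=(P-t)@R; W[d<=0]=np.nan; return W
E
python3 - <<'E'
from h import *
c=dict(np.load("pics/top0.npz")); W=pts(c)
roi=np.zeros((480,640),bool); roi[160:320,200:390]=1
m=(roi&(W[...,2]>105)&(W[...,2]<125)).astype(np.uint8)*255
cs,_=cv2.findContours(cv2.morphologyEx(m,cv2.MORPH_CLOSE,np.ones((25,25))),0,2)
k=max(cs,key=cv2.contourArea); r=cv2.minAreaRect(k); b=cv2.boxPoints(r); print(r)
q=np.array([ray(c,p,115) for p in b]); print(q.round(1)); 
print(np.linalg.norm(np.diff(q,axis=0),axis=1)); ctr=q.mean(0); print("ctr",ctr)
print("lid z",np.nanmedian(W[m>0][:,2]))
e=[q[1]-q[0],q[2]-q[1]]; L=max(e,key=np.linalg.norm); S=min(e,key=np.linalg.norm)
y=L/np.linalg.norm(L); y=y*(1 if y[1]>0 else -1); yaw=np.arctan2(-y[0],y[1]); print("yaw",yaw)
Rz=np.array([[np.cos(yaw),-np.sin(yaw),0],[np.sin(yaw),np.cos(yaw),0],[0,0,1]]); o=np.array([ctr[0],ctr[1],0])
def proj(c,X):
    p=c["mtx"]@(c["R"]@X+c["t"]); return p[:2]/p[2]
s=dict(np.load("pics/side0.npz"))
for n,p in dict(pump=(-10,-60,182),piv=(45,85,132),grip=(-30,85,138),end=(-50,85,138)).items():
    X=o+Rz@np.array(p); print(n,X.round(1),proj(c,X).round(0),proj(s,X).round(0))
    for cc in(c,s):
        u,v=proj(cc,X).round().astype(int); print("   depth there",pts(cc)[v,u].round(1))
# bystanders height
for n,(u0,u1,v0,v1) in dict(cup=(238,280,160,200),pounder=(286,332,150,192),jug=(370,450,150,215),bottle=(395,445,225,270)).items():
    w=W[v0:v1,u0:u1].reshape(-1,3); w=w[(w[:,2]>20)]; print(n,np.nanmin(w,0).round(),np.nanmax(w,0).round())
E
```

```text
((294.8070068359375, 241.77125549316406), (94.87692260742188, 139.7692413330078), 75.74996948242188)
[[ 622.4  114.1  115. ]
 [ 687.  -140.1  115. ]
 [ 514.2 -183.8  115. ]
 [ 450.1   70.2  115. ]]
[262.21862173 178.2278027  261.96401961]
ctr [568.40167977 -34.89841216 115.        ]
lid z 115.31775121361305
yaw 0.24898824471945236
pump [573.5 -95.5 182. ] [327. 239.] [318. 223.]
   depth there [573.4 -94.7 180.9]
   depth there [574.5 -93.3 179.3]
piv [591.1  58.6 132. ] [243. 229.] [296. 192.]
   depth there [591.4  54.9 155.3]
   depth there [587.3  46.3 141.6]
grip [518.4  40.1 138. ] [253. 269.] [263. 204.]
   depth there [519.3  38.9 144.1]
   depth there [517.1  36.5 141.4]
end [499.   35.2 138. ] [256. 280.] [254. 208.]
   depth there [499.3  33.6 143.4]
   depth there [498.9  35.4 138.3]
cup [657.  12.  20.] [723.  80.  70.]
pounder [ 663. -103.   20.] [728. -46. 117.]
jug [ 645. -319.   20.] [ 735. -205.  156.]
bottle [ 529. -306.   21.] [ 587. -249.  174.]
```

```bash
python3 - <<'E'
import cv2
a=cv2.imread("pics/side0.png")[160:320,200:420]; b=cv2.imread("pics/top0.png")[160:320,200:390]
cv2.imwrite("pics/c1.png",cv2.convertScaleAbs(cv2.resize(a,None,fx=3.5,fy=3.5,interpolation=2),alpha=2))
cv2.imwrite("pics/c2.png",cv2.convertScaleAbs(cv2.resize(b,None,fx=3.5,fy=3.5,interpolation=2),alpha=2))
E
```

```text
(no output)
```

View pics/c1.png

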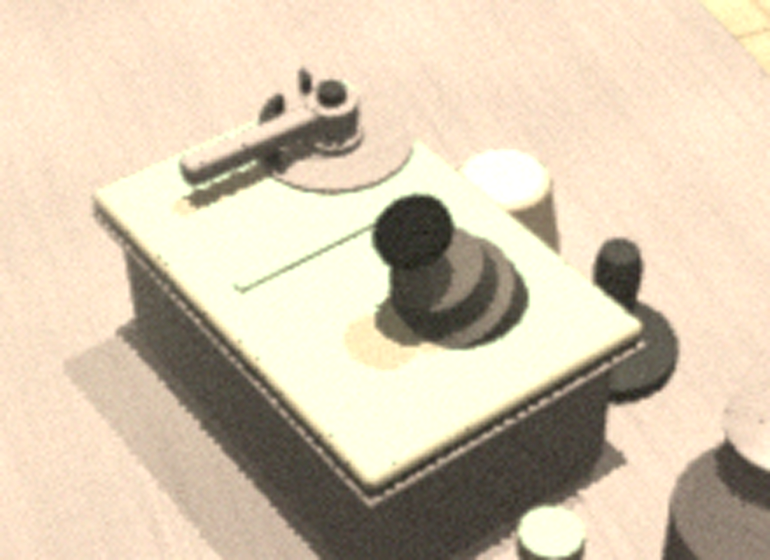

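View pics/c2.png

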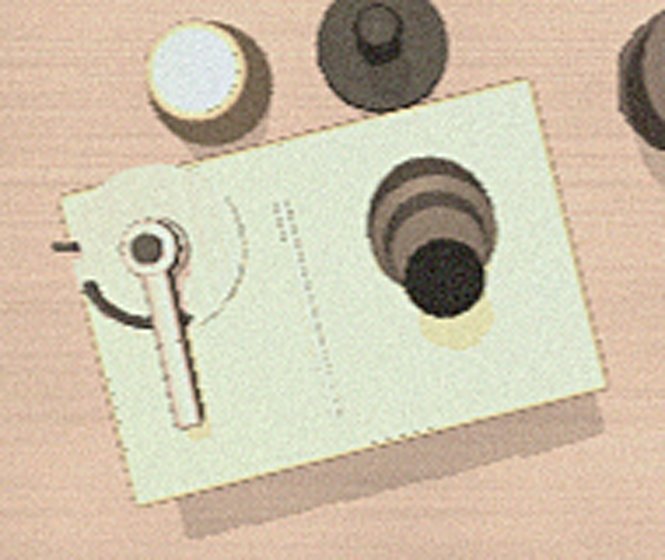

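The lid measures 262 x 178 mm at z = 115, against the stated 265 x 176. The projected pump and grip points agree with depth in both views to 1–4 mm, so the pan pose is good: centre (568.4, -34.9), yaw 0.249. I'll push the lever with closed fingers from its -y side. First I rise and cross over at height.

```bash
python3 -m inch '[0,-0.045,0,0,0,0,1, -0.0336,0,-0.0323,0,0,0,1, -0.0336,0,-0.0323,0,0,0,1, -0.0336,0,-0.0323,0,0,0,1, -0.0336,0,-0.0323,0,0,0,1, -0.0336,0,-0.0323,0,0,0,1, -0.0336,0,-0.0323,0,0,0,1, -0.0336,0,-0.0323,0,0,0,1]' && python3 -m inch '[-0.0336,0,-0.0323,0,0,0,1, -0.0336,0,-0.0323,0,0,0,1, -0.0336,0,-0.0323,0,0,0,1, -0.0336,0,-0.0323,0,0,0,1, -0.0336,0,-0.0323,0,0,0,1, -0.0336,0,-0.0323,0,0,0,1, -0.0336,0,-0.0323,0,0,0,1, -0.0336,0,-0.0323,0,0,0,1]' && python3 -m inch '[0,0,0,0,-8,0,1, 0,0,0,0,-8,0,1, 0,0,0,0,-8,0,1, 0,0,0,0,-8,0,1, 0,0,0,0,-8,0,1, 0,0,0,0,-8,0,1, 0,0,0,0,-8,0,1, 0,0,0,0,-8,0,1, 0,0,0,0,-8,0,1, 0,0,0,0,-8,0,1]' && python3 -m inch '[0,0,0,0,-7.5,0,1,0,0,0,0,0,0,1,0,0,0,0,0,0,1]'
```

```text
t: 0.95
eef_pos: [340.5, -312.6, 259.6]
tcp_rot: [-1.571, 0.0, -2.85]
ft_force: [1.0, -0.8, 0.8]
opening: 0.383
t: 1.75
eef_pos: [523.7, 12.4, 259.6]
tcp_rot: [-1.571, -0.0, -2.85]
ft_force: [-0.1, -1.1, -0.1]
opening: 0.008
t: 2.75
eef_pos: [523.0, 10.4, 259.5]
tcp_rot: [-1.571, -0.0, -1.448]
ft_force: [0.1, 0.3, 0.7]
opening: 0.003
t: 3.05
eef_pos: [523.1, 10.4, 259.5]
tcp_rot: [-1.571, -0.0, -1.327]
ft_force: [-0.3, 0.8, 0.9]
opening: 0.004
```

```bash
python3 -m inch '[0,0.04,0,0,0,0,1, 0,0.04,0,0,0,0,1, 0,0.035,0,0,0,0,1, 0,0.015,0,0,0,0,1,0,0.004,0,0,0,0,1,0,0,0,0,0,0,1]'; python3 - <<'E'
from cell import env
import cv2,numpy as np
s=env.state(); yaw=.249; R=np.array([[np.cos(yaw),-np.sin(yaw)],[np.sin(yaw),np.cos(yaw)]])
print((R.T@(s["eef_pos"][:2]-[568.4,-34.9])),s["joints"].round(2),s["ft_force"])
c=env.read_camera("side"); cv2.imwrite("pics/s1.png",cv2.convertScaleAbs(cv2.resize(c["pixels"][120:320,160:420],None,fx=3,fy=3),alpha=2))
E
```

```text
t: 3.65
eef_pos: [523.2, 10.4, 125.5]
tcp_rot: [-1.571, 0.0, -1.324]
ft_force: [0.8, 0.5, 1.0]
opening: 0.002
[-32.6340438   55.04999626] [-0.11  0.46  1.9  -0.    0.77 -0.35] [0.83379678 0.45800876 1.00091903]
```

View pics/s1.png

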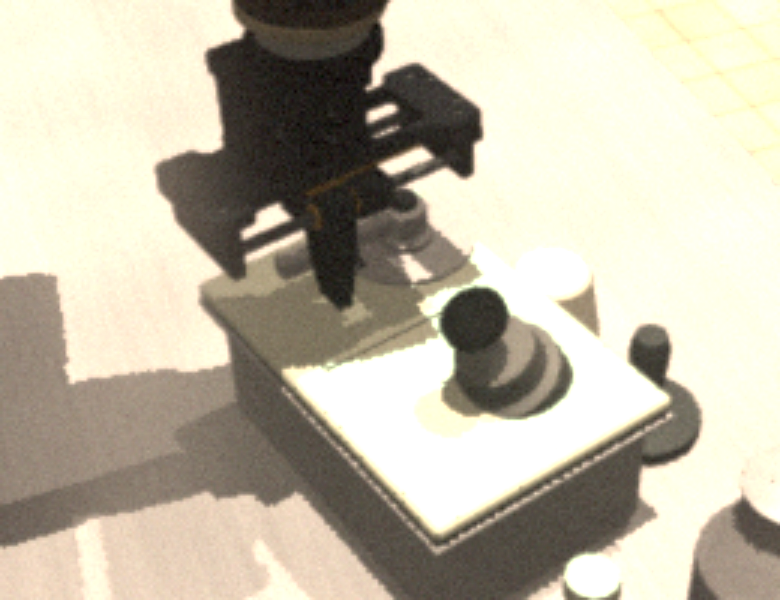

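```bash
python3 -m inch '[-0.006,0,0,0,0,0,1,-0.005,0,0,0,0,0,1,-0.002,0,0,0,0,0,1,-0.0055,0,-0.001,0,4,0,1,-0.0055,0,-0.001,0,4,0,1,-0.0055,0,-0.001,0,4,0,1,-0.0055,0,-0.001,0,4,0,1,-0.0055,0,-0.001,0,4,0,1]' ; python3 -m inch '[-0.0055,0,-0.001,0,4,0,1,-0.0055,0,-0.001,0,4,0,1,-0.0055,0,-0.001,0,4,0,1,-0.0055,0,-0.001,0,4,0,1]'; cat > st.py <<'E'
from cell import env
import numpy as np
s=env.state(); yaw=.249; R=np.array([[np.cos(yaw),-np.sin(yaw),0],[np.sin(yaw),np.cos(yaw),0],[0,0,1]])
p=R.T@(s["eef_pos"]-[568.4,-34.9,0]); d=p[:2]-[45,85]
a=np.arctan2(d[1],-d[0]); r=np.hypot(*d); print("pan pos",p.round(1),"r",r.round(1),"est latch",(a+np.arcsin(17/r)).round(3),"Fpan",(R.T@s["ft_force"]).round(1),"tool turn",(-1.3218-s["tcp_rot"][2]).round(3),s["joints"].round(2),s["t"])
E
python3 st.py
```

```text
t: 4.5
eef_pos: [511.9, 49.7, 126.1]
tcp_rot: [-1.57, -0.001, -1.674]
ft_force: [-0.7, -5.1, 2.6]
opening: 0.005
t: 4.9
eef_pos: [512.5, 71.4, 126.5]
tcp_rot: [-1.57, -0.001, -1.954]
ft_force: [-5.1, -9.5, 9.1]
opening: 0.004
pan pos [-28.  116.8 126.5] r 79.6 est latch 0.626 Fpan [-7.3 -7.9  9.1] tool turn 0.632 [ 0.01  0.46  1.92 -0.    0.77  0.4 ] 4.9
```

```bash
python3 -m inch '[-0.0055,0,-0.001,0,4,0,1,-0.0055,0,-0.001,0,4,0,1,-0.0055,0,-0.001,0,4,0,1,-0.0055,0,-0.001,0,4,0,1,-0.0055,0,-0.001,0,4,0,1,-0.0055,0,-0.001,0,4,0,1]' ; python3 st.py;  python3 -m inch '[-0.0055,0,-0.001,0,4,0,1,-0.0055,0,-0.001,0,4,0,1,-0.0055,0,-0.001,0,4,0,1,-0.0055,0,-0.001,0,4,0,1]'; python3 st.py
```

```text
t: 5.5
eef_pos: [524.6, 102.9, 126.1]
tcp_rot: [-1.57, -0.001, -2.372]
ft_force: [-2.1, -5.7, 3.3]
opening: 0.005
pan pos [ -8.5 144.4 126.1] r 79.9 est latch 1.052 Fpan [-3.4 -5.   3.3] tool turn 1.051 [ 0.07  0.48  1.88 -0.    0.79  0.87] 5.5
t: 5.9
eef_pos: [539.4, 119.9, 125.9]
tcp_rot: [-1.571, -0.0, -2.652]
ft_force: [-1.4, 0.1, -0.8]
opening: 0.007
pan pos [ 10.  157.1 125.9] r 80.2 est latch 1.333 Fpan [-1.4  0.5 -0.8] tool turn 1.33 [ 0.1   0.5   1.83 -0.    0.81  1.18] 5.9
```

```bash
python3 -m inch '[-0.0042,0,-0.0008,0,3,0,1,-0.0042,0,-0.0008,0,3,0,1,-0.0028,0,-0.0005,0,2,0,1,0,0,0,0,0,0,1]' ; python3 st.py; python3 - <<'E'
from cell import env
import cv2,numpy as np
for n,a in(("side",(120,320,160,420)),("top",(160,320,200,390))):
    c=env.read_camera(n); cv2.imwrite(f"pics/{n}2.png",cv2.convertScaleAbs(cv2.resize(c["pixels"][a[0]:a[1],a[2]:a[3]],None,fx=3,fy=3),alpha=2))
E
```

```text
t: 6.3
eef_pos: [547.9, 126.4, 125.6]
tcp_rot: [-1.571, -0.002, -2.789]
ft_force: [-3.1, -2.5, 1.8]
opening: 0.001
pan pos [ 19.9 161.3 125.6] r 80.4 est latch 1.466 Fpan [-3.6 -1.6  1.8] tool turn 1.467 [ 0.11  0.51  1.81 -0.    0.83  1.33] 6.3
```

View pics/side2.png

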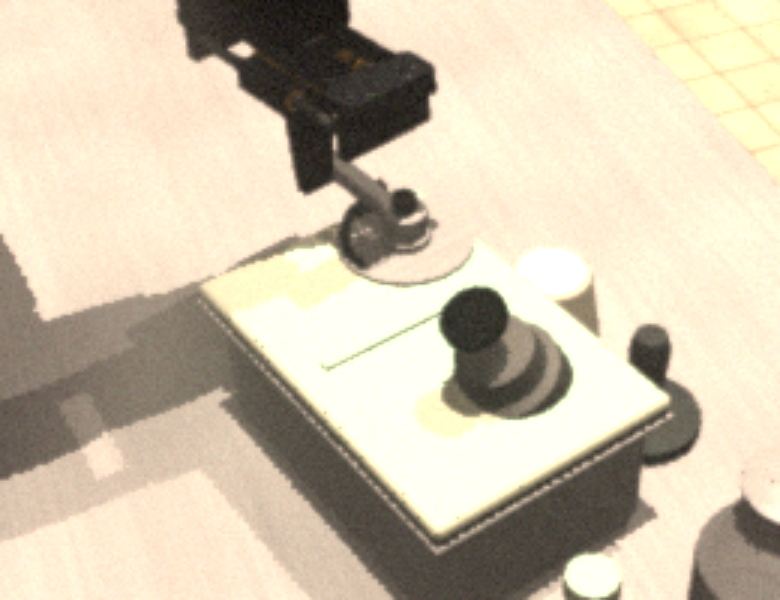

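The bar now points along +y with the finger tip at about (315,185) in the crop, still pushing. Next I push on to the end stop.

```bash
python3 -m inch '[-0.0028,0,-0.0005,0,2,0,1,0,0,0,0,0,0,1]' ; python3 st.py; python3 -m inch '[-0.0015,0,-0.0003,0,1,0,1,-0.001,0,0,0,0,0,1,0,0,0,0,0,0,1]' ; python3 st.py
```

```text
t: 6.6
eef_pos: [549.0, 127.3, 125.2]
tcp_rot: [-1.571, -0.006, -2.824]
ft_force: [-10.4, -5.5, 4.0]
opening: 0.0
pan pos [ 21.1 162.  125.2] r 80.6 est latch 1.483 Fpan [-11.4  -2.8   4. ] tool turn 1.502 [ 0.11  0.51  1.8  -0.    0.83  1.37] 6.6
t: 6.9
eef_pos: [549.8, 127.9, 124.9]
tcp_rot: [-1.571, -0.009, -2.84]
ft_force: [-16.7, -8.9, 5.1]
opening: 0.004
pan pos [ 22.1 162.3 124.9] r 80.7 est latch 1.495 Fpan [-18.4  -4.5   5.1] tool turn 1.519 [ 0.11  0.52  1.8  -0.    0.84  1.38] 6.9
```

At the end stop, the force is up to 18 N. I back off along the tool's +x, raise, and check the bar's height.

```bash
python3 -m inch '[0.004,0,0,0,0,0,1,0.015,0,0,0,0,0,1,0.03,0,0,0,0,0,1,0.03,-0.02,0,0,0,0,1,0.02,-0.045,0,0,0,0,1,0,-0.045,0,0,0,0,1,0,0,0,0,0,0,1]' ; python3 st.py; cat > lk.py <<'E'
from cell import env
from h import *
import sys
k=sys.argv[1]
yaw=.249; R=np.array([[np.cos(yaw),-np.sin(yaw),0],[np.sin(yaw),np.cos(yaw),0],[0,0,1]])
for n,a in(("side",(120,320,160,420)),("top",(160,320,200,390))):
    c=env.read_camera(n); cv2.imwrite(f"pics/{n}{k}.png",cv2.convertScaleAbs(cv2.resize(c["pixels"][a[0]:a[1],a[2]:a[3]],None,fx=3,fy=3),alpha=2))
    P=(pts(c)-[568.4,-34.9,0])@R
    for q in (1.35,1.42,1.47,1.52):
        for r in (55,75,88):
            X=np.array([45-r*np.cos(q),85+r*np.sin(q),0])
            m=(np.hypot(P[...,0]-X[0],P[...,1]-X[1])<4)&(P[...,2]>60)&(P[...,2]<165); print(n,q,r,m.sum(),np.nanmedian(P[m][:,2]).round(1) if m.any() else None)
    m=(abs(P[...,2]-138)<17)&(abs(np.hypot(P[...,0]-45,P[...,1]-85)-75)<8)
    if m.any(): d=np.median(P[m],0); print(n,"grip median",d.round(1),"q",np.arctan2(d[1]-85,45-d[0]).round(3))
    m=(abs(P[...,0]+10)<22)&(abs(P[...,1]+60)<22)&(P[...,2]>165)&(c["pixels"].max(-1)<60); print(n,"pump black",np.median(P[m],0).round(1),m.sum())
E
python3 lk.py 3
```

```text
t: 7.6
eef_pos: [460.7, 99.9, 241.1]
tcp_rot: [-1.569, 0.01, -2.841]
ft_force: [0.3, -0.2, -0.7]
opening: 0.003
pan pos [-71.1 157.1 241.1] r 136.7 est latch 0.681 Fpan [ 0.3 -0.2 -0.7] tool turn 1.519 [0.07 0.24 1.89 0.   1.   1.34] 7.6
side 1.35 55 13 131.8
side 1.35 75 9 132.3
side 1.35 88 0 None
side 1.42 55 13 136.9
side 1.42 75 15 134.1
side 1.42 88 13 131.8
side 1.47 55 8 137.9
side 1.47 75 10 137.4
side 1.47 88 6 137.6
side 1.52 55 6 137.8
side 1.52 75 6 137.9
side 1.52 88 6 137.7
side grip median [ 33.7 159.  137.1] q 1.419
side pump black [-13.4 -63.8 179.1] 371
top 1.35 55 8 138.6
top 1.35 75 2 132.6
top 1.35 88 0 None
top 1.42 55 15 139.5
top 1.42 75 13 139.6
top 1.42 88 8 139.9
top 1.47 55 13 139.7
top 1.47 75 14 139.7
top 1.47 88 16 140.2
top 1.52 55 13 140.2
top 1.52 75 14 139.9
top 1.52 88 15 139.3
top grip median [ 38.6 159.  139.6] q 1.484
top pump black [ -9.5 -59.2 182.3] 383
```

View pics/side3.png

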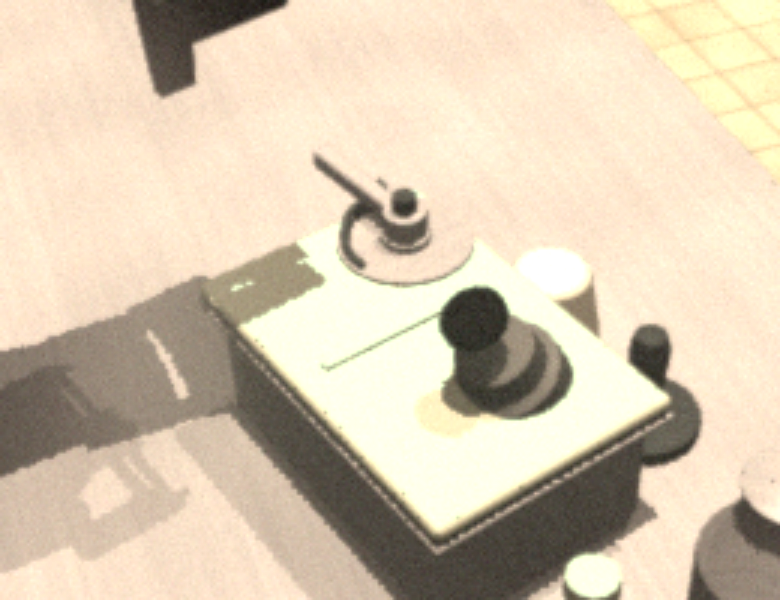

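View pics/top3.png

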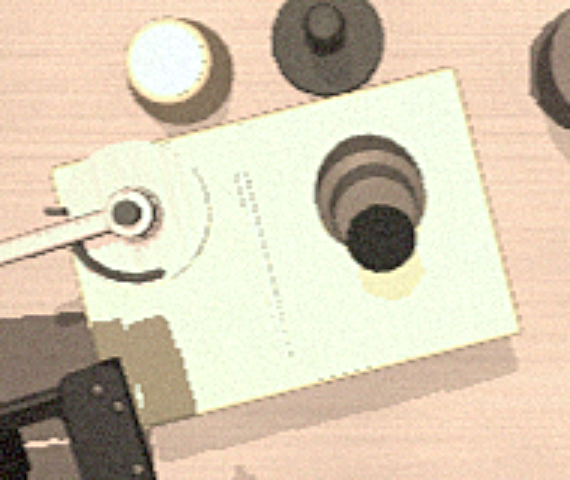

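The bar's top is at 139.7 mm (143.5 before) and its angle about 1.48 rad, so the lever is down in the notch. The head sits at about (-9.5, -59, 182) in the pan frame, as given. I move above the pump and tilt the tool onto its axis.

```bash
python3 -m inch '[-0.0067,0,0.0438,0,0,0,1,-0.0067,0,0.0438,0,0,0,1,-0.0067,0,0.0438,0,0,0,1,-0.0067,0,0.0438,0,0,0,1,-0.0067,0,0.0438,0,0,0,1,0,0,0,0,3,0,1,0,0,0,0,0,8,1,0,0,0,0,0,8,1,0,0,0,0,0,8,1,0,0,0,0,0,0,1]'; cat > pu.py <<'E'
from cell import env
import numpy as np
from scipy.spatial.transform import Rotation as Ro
s=env.state(); yaw=.249; R=Ro.from_euler('z',yaw).as_matrix()
T=Ro.from_euler('xyz',s["tcp_rot"]).as_matrix()
a=np.array([-np.sin(.42),0,np.cos(.42)]); p=R.T@(s["eef_pos"]-[568.4,-34.9,0])
G=np.stack([np.cross(-a,[0,-1,0]),-a,[0,-1,0]],1); G=R@G
rel=p-[-10,-60,182]; h=rel@a
print("t",s["t"],"height along axis",h.round(2),"lateral offs pan",(rel-h*a).round(2),"-> tool shift to centre",(T.T@R@-(rel-h*a)).round(2))
print("turn needed deg",np.degrees(Ro.from_matrix(T.T@G).as_rotvec()).round(2),"F axial",((R.T@s["ft_force"])@a).round(2),"Ftool",(T.T@s["ft_force"]).round(1),s["joints"].round(2))
E
python3 pu.py
```

```text
t: 8.7
eef_pos: [553.5, -99.6, 233.6]
tcp_rot: [-1.573, 0.419, -2.896]
ft_force: [0.3, 0.0, -0.5]
opening: 0.006
t 8.7 height along axis 55.47 lateral offs pan [2.18 0.95 0.98] -> tool shift to centre [2.39 0.   0.96]
turn needed deg [ 0.07 -0.19  0.08] F axial -0.6 Ftool [-0.1  0.6  0. ] [-0.42  0.27  1.94  0.44  0.64  0.59]
```

```bash
python3 -m inch '[0.0024,0.02,0.001,0,0,0,1,0,0.02,0,0,0,0,1,0,0.008,0,0,0,0,1,0,0.003,0,0,0,0,1,0,0.002,0,0,0,0,1,0,0.002,0,0,0,0,1,0,0.002,0,0,0,0,1,0,0,0,0,0,0,1]'; python3 pu.py;python3 -m inch '[0,0.002,0,0,0,0,1,0,0.002,0,0,0,0,1,0,0.002,0,0,0,0,1,0,0.002,0,0,0,0,1]'; python3 pu.py
```

```text
t: 9.5
eef_pos: [576.5, -95.5, 183.1]
tcp_rot: [-1.57, 0.42, -2.893]
ft_force: [-1.5, 0.7, 2.8]
opening: 0.007
t 9.5 height along axis -0.21 lateral offs pan [ 2.82 -0.76  1.26] -> tool shift to centre [ 3.09  0.   -0.76]
turn needed deg [-0.04 -0.04  0.03] F axial 3.1 Ftool [ 0.  -3.1 -1.1] [-0.39  0.37  1.96  0.5   0.53  0.53]
t: 9.9
eef_pos: [579.8, -94.7, 175.5]
tcp_rot: [-1.57, 0.42, -2.893]
ft_force: [-2.4, 1.7, 7.0]
opening: 0.002
t 9.9 height along axis -8.48 lateral offs pan [ 2.81 -0.77  1.25] -> tool shift to centre [ 3.07  0.   -0.77]
turn needed deg [-0.04 -0.04  0.03] F axial 7.19 Ftool [-1.1 -7.2 -2.2] [-0.39  0.38  1.96  0.52  0.51  0.52]
```

```bash
python3 -m inch '[0,0.002,0,0,0,0,1,0,0.0015,0,0,0,0,1,0,0.001,0,0,0,0,1]'; python3 pu.py|cut -c1-60;python3 -m inch '[0,0.001,0,0,0,0,1]'; python3 pu.py; python3 -m inch '[0,0.001,0,0,0,0,1]'; python3 pu.py
```

```text
t: 10.2
eef_pos: [581.5, -94.3, 171.4]
tcp_rot: [-1.57, 0.42, -2.893]
ft_force: [-2.4, 1.9, 7.2]
opening: 0.003
t 10.2 height along axis -12.94 lateral offs pan [ 2.81 -0.7
turn needed deg [-0.04 -0.04  0.03] F axial 7.34 Ftool [-1.3
t: 10.3
eef_pos: [581.9, -94.2, 170.6]
tcp_rot: [-1.57, 0.42, -2.893]
ft_force: [-3.1, 0.1, 6.8]
opening: 0.005
t 10.3 height along axis -13.89 lateral offs pan [ 2.82 -0.78  1.26] -> tool shift to centre [ 3.09  0.   -0.78]
turn needed deg [-0.04 -0.04  0.02] F axial 7.45 Ftool [-0.  -7.5 -0.8] [-0.39  0.39  1.96  0.52  0.5   0.51]
t: 10.4
eef_pos: [582.3, -94.1, 169.7]
tcp_rot: [-1.57, 0.42, -2.893]
ft_force: [-2.8, 1.2, 8.3]
opening: 0.005
t 10.4 height along axis -14.83 lateral offs pan [ 2.84 -0.78  1.27] -> tool shift to centre [ 3.11  0.   -0.78]
turn needed deg [-0.04 -0.04  0.02] F axial 8.59 Ftool [-1.1 -8.6 -1.9] [-0.38  0.39  1.96  0.53  0.5   0.51]
```

```bash
for i in 1 2; do :; done; python3 -m inch '[0,0.001,0,0,0,0,1]'; python3 pu.py; python3 -m inch '[0,0.001,0,0,0,0,1]'; python3 pu.py
```

```text
t: 10.5
eef_pos: [582.7, -94.0, 168.8]
tcp_rot: [-1.57, 0.42, -2.893]
ft_force: [-3.7, 1.0, 8.9]
opening: 0.002
t 10.5 height along axis -15.83 lateral offs pan [ 2.81 -0.78  1.25] -> tool shift to centre [ 3.07  0.   -0.78]
turn needed deg [-0.04 -0.04  0.02] F axial 9.46 Ftool [-0.6 -9.5 -1.9] [-0.38  0.4   1.96  0.53  0.5   0.51]
t: 10.6
eef_pos: [583.0, -93.9, 167.9]
tcp_rot: [-1.57, 0.42, -2.893]
ft_force: [-2.3, 1.1, 8.8]
opening: 0.007
t 10.6 height along axis -16.83 lateral offs pan [ 2.79 -0.78  1.25] -> tool shift to centre [ 3.06  0.   -0.78]
turn needed deg [-0.04 -0.03  0.02] F axial 8.85 Ftool [-1.8 -8.9 -1.6] [-0.38  0.4   1.96  0.53  0.5   0.51]
```

```bash
python3 -m inch '[0,0.001,0,0,0,0,1]'; python3 pu.py; python3 -m inch '[0,0.0007,0,0,0,0,1]'; python3 pu.py
```

```text
t: 10.7
eef_pos: [583.4, -93.8, 167.2]
tcp_rot: [-1.57, 0.42, -2.893]
ft_force: [-14.7, -0.1, 24.4]
opening: 0.005
t 10.7 height along axis -17.57 lateral offs pan [ 2.89 -0.77  1.29] -> tool shift to centre [ 3.16 -0.   -0.77]
turn needed deg [-0.05 -0.03  0.01] F axial 28.07 Ftool [  3.1 -28.1  -3.5] [-0.38  0.4   1.96  0.53  0.49  0.51]
t: 10.8
eef_pos: [583.4, -93.8, 167.2]
tcp_rot: [-1.57, 0.42, -2.893]
ft_force: [-17.4, -2.2, 27.3]
opening: 0.003
t 10.8 height along axis -17.63 lateral offs pan [ 2.88 -0.78  1.29] -> tool shift to centre [ 3.15 -0.   -0.78]
turn needed deg [-0.06 -0.01 -0.01] F axial 32.03 Ftool [  4.8 -32.   -2.2] [-0.38  0.4   1.96  0.53  0.49  0.5 ]
```

The stop is at about 17.5 mm. I hold there.

```bash
python3 -m inch '[0,0,0,0,0,0,1,0,0,0,0,0,0,1]'; python3 pu.py|grep ax;python3 -m inch '[0,0,0,0,0,0,1,0,0,0,0,0,0,1]'; python3 pu.py|grep ax;python3 -m inch '[0,0,0,0,0,0,1,0,0,0,0,0,0,1,0,0,0,0,0,0,1,0,0,0,0,0,0,1]'; python3 pu.py|grep ax
```

```text
t: 11.0
eef_pos: [583.4, -93.8, 167.3]
tcp_rot: [-1.57, 0.42, -2.893]
ft_force: [-13.0, -1.1, 21.0]
opening: 0.006
t 11.0 height along axis -17.51 lateral offs pan [ 2.87 -0.78  1.28] -> tool shift to centre [ 3.14 -0.   -0.78]
turn needed deg [-0.06 -0.01 -0.01] F axial 24.38 Ftool [  3.2 -24.4  -2.2] [-0.38  0.4   1.96  0.53  0.49  0.5 ]
t: 11.2
eef_pos: [583.4, -93.8, 167.3]
tcp_rot: [-1.57, 0.42, -2.893]
ft_force: [-12.5, 0.0, 20.6]
opening: 0.006
t 11.2 height along axis -17.5 lateral offs pan [ 2.88 -0.78  1.28] -> tool shift to centre [ 3.15 -0.   -0.78]
turn needed deg [-0.06 -0.01 -0.02] F axial 23.74 Ftool [  2.7 -23.7  -3.1] [-0.38  0.4   1.96  0.53  0.49  0.5 ]
t: 11.6
eef_pos: [583.4, -93.8, 167.3]
tcp_rot: [-1.57, 0.42, -2.893]
ft_force: [-12.7, 0.2, 20.2]
opening: 0.005
t 11.6 height along axis -17.49 lateral offs pan [ 2.89 -0.8   1.29] -> tool shift to centre [ 3.16 -0.   -0.8 ]
turn needed deg [-0.06 -0.01 -0.02] F axial 23.45 Ftool [  2.9 -23.5  -3.3] [-0.38  0.4   1.96  0.53  0.49  0.5 ]
```

```bash
python3 -m inch '[0,-0.004,0,0,0,0,1,0,-0.006,0,0,0,0,1,0,-0.006,0,0,0,0,1,0,-0.006,0,0,0,0,1,0.003,-0.006,-0.001,0,0,0,1,0,0,0,0,0,0,1,0,0,0,0,0,0,1]'; python3 pu.py; python3 lk.py 4|grep pump
```

```text
t: 12.3
eef_pos: [569.4, -96.3, 190.1]
tcp_rot: [-1.571, 0.419, -2.894]
ft_force: [-0.4, 0.3, -0.4]
opening: 0.004
t 12.3 height along axis 9.12 lateral offs pan [-0.44  0.29 -0.19] -> tool shift to centre [-0.48 -0.    0.29]
turn needed deg [-0.03 -0.05  0.08] F axial -0.2 Ftool [ 0.5  0.2 -0.4] [-0.4   0.35  1.97  0.5   0.54  0.53]
side pump black [-24.1 -76.2 178.6] 72
top pump black [-16.7 -59.5 283.2] 604
```

View pics/side4.png

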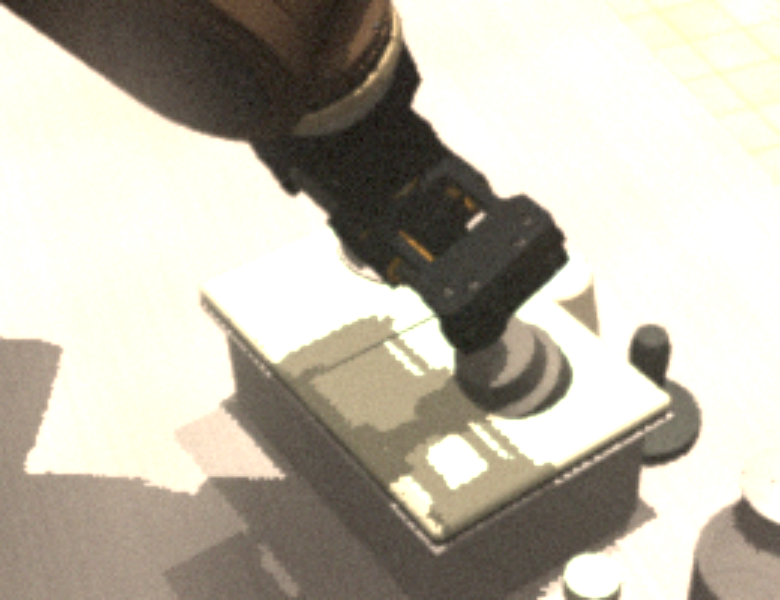

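The view shows the gripper over the head, with the head up and the force at zero (tip 9 mm clear). On to the second stroke, watching for contact at height 0.

```bash
python3 -m inch '[0,0.005,0,0,0,0,1,0,0.003,0,0,0,0,1,0,0.002,0,0,0,0,1,0,0,0,0,0,0,1]'; python3 pu.py|grep ax; python3 -m inch '[0,0.003,0,0,0,0,1,0,0.003,0,0,0,0,1,0,0.003,0,0,0,0,1,0,0.003,0,0,0,0,1,0,0.002,0,0,0,0,1,0,0.001,0,0,0,0,1]'; python3 pu.py|grep ax; python3 -m inch '[0,0.001,0,0,0,0,1]';  python3 pu.py|grep ax
```

```text
t: 12.8
eef_pos: [573.5, -95.2, 180.8]
tcp_rot: [-1.571, 0.418, -2.893]
ft_force: [-2.9, -1.1, 3.3]
opening: -0.0
t 12.8 height along axis -1.13 lateral offs pan [-0.32  0.34 -0.14] -> tool shift to centre [-0.35 -0.    0.34]
turn needed deg [-0.01 -0.04  0.09] F axial 4.25 Ftool [ 1.5 -4.2  0.3] [-0.39  0.37  1.97  0.51  0.52  0.52]
t: 13.4
eef_pos: [579.5, -93.7, 167.3]
tcp_rot: [-1.571, 0.419, -2.893]
ft_force: [-5.0, -2.1, 6.7]
opening: 0.005
t 13.4 height along axis -15.96 lateral offs pan [-0.28  0.31 -0.12] -> tool shift to centre [-0.3  -0.    0.31]
turn needed deg [-0.02 -0.04  0.07] F axial 8.28 Ftool [ 2.2 -8.3  0.8] [-0.39  0.39  1.97  0.53  0.49  0.5 ]
t: 13.5
eef_pos: [579.8, -93.6, 166.5]
tcp_rot: [-1.571, 0.419, -2.893]
ft_force: [-5.1, -1.2, 6.6]
opening: 0.006
t 13.5 height along axis -16.88 lateral offs pan [-0.29  0.33 -0.13] -> tool shift to centre [-0.32 -0.    0.33]
turn needed deg [-0.02 -0.03  0.07] F axial 8.15 Ftool [ 2.1 -8.1 -0.1] [-0.39  0.4   1.97  0.53  0.49  0.5 ]
```

```bash
python3 -m inch '[0,0.001,0,0,0,0,1]';  python3 pu.py|grep ax;python3 -m inch '[0,0.0005,0,0,0,0,1,0,0,0,0,0,0,1]';  python3 pu.py|grep ax
```

```text
t: 13.6
eef_pos: [580.1, -93.5, 165.9]
tcp_rot: [-1.571, 0.419, -2.893]
ft_force: [-17.1, -2.9, 22.2]
opening: 0.003
t 13.6 height along axis -17.55 lateral offs pan [-0.22  0.3  -0.1 ] -> tool shift to centre [-0.25 -0.    0.3 ]
turn needed deg [-0.03 -0.03  0.05] F axial 27.27 Ftool [  6.7 -27.3  -1.4] [-0.39  0.4   1.97  0.54  0.49  0.5 ]
t: 13.8
eef_pos: [580.1, -93.5, 165.9]
tcp_rot: [-1.57, 0.419, -2.893]
ft_force: [-13.6, -3.0, 17.8]
opening: 0.004
t 13.8 height along axis -17.49 lateral offs pan [-0.25  0.29 -0.11] -> tool shift to centre [-0.28  0.    0.29]
turn needed deg [-0.04 -0.02  0.04] F axial 21.88 Ftool [  5.5 -21.9  -0.4] [-0.39  0.4   1.97  0.54  0.49  0.5 ]
```

```bash
python3 -m inch '[0,0,0,0,0,0,1,0,0,0,0,0,0,1,0,0,0,0,0,0,1,0,0,0,0,0,0,1,0,0,0,0,0,0,1,0,0,0,0,0,0,1]';  python3 pu.py|grep ax; python3 -m inch '[0,-0.004,0,0,0,0,1,0,-0.006,0,0,0,0,1,0,-0.006,0,0,0,0,1,0,-0.006,0,0,0,0,1,0,-0.03,0,0,0,0,1,0,-0.04,0,0,0,0,1,-0.0,-0.045,0,0,0,0,1,0.04,-0.02,0,0,0,0,1,0.04,-0.02,0,0,0,0,1,0,0,0,0,0,0,1]'; python3 pu.py; python3 lk.py 5
```

```text
t: 14.4
eef_pos: [580.1, -93.5, 165.9]
tcp_rot: [-1.57, 0.419, -2.893]
ft_force: [-14.2, -2.2, 16.0]
opening: 0.004
t 14.4 height along axis -17.48 lateral offs pan [-0.23  0.29 -0.1 ] -> tool shift to centre [-0.26  0.    0.29]
turn needed deg [-0.04 -0.02  0.03] F axial 20.43 Ftool [  6.6 -20.4  -1.4] [-0.39  0.4   1.97  0.54  0.49  0.5 ]
t: 15.4
eef_pos: [436.7, -129.4, 294.9]
tcp_rot: [-1.57, 0.419, -2.895]
ft_force: [0.2, -0.4, 0.2]
opening: 0.005
t 15.4 height along axis 160.54 lateral offs pan [-75.45   0.91 -33.69] -> tool shift to centre [-8.263e+01 -7.000e-02  7.200e-01]
turn needed deg [-0.11 -0.13  0.05] F axial 0.16 Ftool [-0.2 -0.2  0.5] [-0.62  0.04  2.05  0.44  0.83  0.44]
side 1.35 55 16 134.4
side 1.35 75 8 133.1
side 1.35 88 1 131.9
side 1.42 55 8 137.2
side 1.42 75 15 136.1
side 1.42 88 15 133.7
side 1.47 55 6 137.2
side 1.47 75 9 138.1
side 1.47 88 7 137.8
side 1.52 55 8 137.4
side 1.52 75 5 137.5
side 1.52 88 6 136.9
side grip median [ 33.9 158.5 136.6] q 1.421
side pump black [-13.3 -64.  178.7] 366
top 1.35 55 9 139.9
top 1.35 75 2 132.7
top 1.35 88 0 None
top 1.42 55 16 140.5
top 1.42 75 12 139.1
top 1.42 88 7 139.6
top 1.47 55 16 140.4
top 1.47 75 15 140.5
top 1.47 88 16 139.9
top 1.52 55 14 140.9
top 1.52 75 15 140.5
top 1.52 88 14 139.8
top grip median [ 38.7 159.7 139.4] q 1.487
top pump black [ -9.5 -59.2 182.4] 387
```

View pics/side5.png

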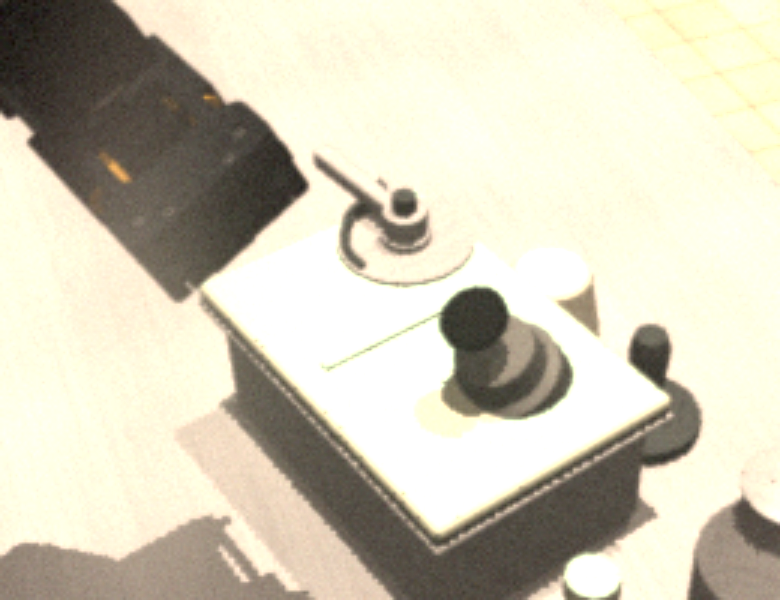

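The plunger is back up with its head at (473,317) in the crop. The lever is still down in the notch, and the bystanders in view and the latch look as before. The robot is clear with zero force.

```bash
python3 -c "
from cell import env
print(env.job_done())"
```

```text
the job is handed in; nothing more can be done
None
```

The pan is sealed and I handed the job in at about 15.5 s: latch first, then two full pump strokes. No verdict is reported, so the checks below are my own.

- **Latch:** I swung the lever clockwise to its end stop with closed fingers, pushing with at most about 19 N. The last check, from the top camera, gave about 1.49 rad with the bar's top near 140 mm, which matches the notch height. The side camera read lower, at 1.42 rad and about 137 mm. That view catches part of the bar's side face, so I trusted the top view.
- **Pump:** I found the stop about 17.5 mm down. The first stroke was held for about 0.9 s at 23–32 N and the second for about 0.8 s at 20–27 N. The highest force read was 32 N, under the 45 N ramming limit.
- **Return between strokes:** The head was mostly hidden by the gripper. Zero force 9 mm above it, and the spring's starting force when I touched it again at its released height, show it had come back up.
- **At the end:** The plunger was up at 182 mm, its starting height, and the arm was clear with no force on it. I checked the bystanders by eye only. The cup, pounder and the parts of the jug and bottle in view looked unmoved, and the arm felt no contact with them.

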